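Set a knee damper by its clicks and cap it

ROBOT

A 6-joint arm with a two-finger parallel gripper is mounted at the origin on the work surface. World frame = base frame: x ahead of the robot, y to its left, z up, the work surface at z = 0. Lengths are in m, angles in rad, forces in N, time in s.
With the tool pointing down it reaches from about 0.375 to 0.9 m from the base axis. Payload 3.1 kg.
Tool frame: the origin (TCP) lies between the finger pads; the fingertips stand 8 mm ahead of it and the grasp point (between the pads) lies 11 mm behind it; z points along the fingers, y is the line along which they close (so a half turn about z gives the same grasp; the last joint's range is limited). The gripper opens to 85 mm and grips with 20 to 120 N. Pads are 22 mm wide; open, the fingers measure 114 mm over their backs; the gripper's body (76 mm by 85 mm) begins 54 mm behind the grasp point. The pads swing forward as they close: fully open they stand 13 mm farther back than shut.
Start: joints at [-1.347, 0.527, 1.433, -0, 1.181, -0.178], TCP at [0.245, -0.575, 0.219] pointing down, gripper open.
Joint ranges: [-3.08, 3.08], [-0.75, 2.2], [0.22, 2.44], [-1.43, 4.57], [0, 2.65], [-2.85, 2.85]. Speed limits (rad/s): [2.79, 2.79, 3.14, 3.14, 3.14, 3.14].

INTERFACE

Orientations are given as a unit quaternion [x, y, z, w].
In Python, from station import readout, cams, sign_off gives the robot as it stands.
- The arm moves only by the tool send_rows, never from a script. Its argument "commands" is text: rows parted by semicolons, each of 5 numbers parted by spaces: the finger opening in mm, from 0 to 85.4, then the shift along the tool's x, y, z each as a share of 0.02 m, from -1 to 1, then the turn about the tool's z as a share of 4 degrees, from -1 to 1. In form: grip dx dy dz spin; .... A call has 1 to 20 rows; each row shifts and turns the commanded pose from where the row before left it, along the tool's axes as they then stand; what a row does not reach is not made up. A row lasts 1/12 s, in which the tool goes at most 41.7 mm and 7.16 degrees, less where a joint would pass 70% of its speed; a pose out of reach is approached as far as the arm can. A call with a number of a shift or a turn outside -1 to 1 is refused whole. A call with a gripper value outside its range is refused whole. The fingers move at their own pace and stop on an object; "grip_force" is the grip in N (left out, the last holds). Time passes only in rows, so rows that do not move let the fingers close. It gives the time, the measured TCP pose, the force, the opening and the grip force at its end, in the units of the state.
- readout.sense(): the state, without advancing time (a new reading comes with each control period).
- cams.snapshot(name): name is "scene" or "top"; returns a dict with "pixels" (400x640x3 uint8, red, green, blue), "intrinsics" (3x3 intrinsics, pixels), "eye" and "rotation" of the camera in the world. Camera axes: x right, y down, z forward; pixel columns grow to the right and rows downward; lengths in m; the calibration is good to about 2 mm. A picture is of the moment at which its call begins. There is no depth.
- sign_off(): hands the job in; it is judged then, once.
The state is a dict: "t": time; "q": joint angles; "qd": joint speeds; "tau": joint torques, N m; "tcp_pos": TCP position; "tool_rot": TCP orientation; "force": force on the tool from outside, world axes, zero at the start; "ft_torque": the same for the moment, N m; "finger_gap": opening from 0.0 (shut) to 1.0 (fully open); "gripper_force": force on a finger pad.
Only numpy, scipy, OpenCV 4.12 (cv2) and the standard library are available. Lean on these libraries where they do the work, as an engineer would, in place of code of your own. Each camera call takes 0.05 s, during which the arm holds its last target. There are 200 camera calls.

TASK

The knee damper in the vice needs its damping set: turn its knurled adjuster knob clockwise until the needle stops on its seat, gently so as not to damage it, then back it out (anticlockwise) by exactly five clicks. Then put the black dust cap over the knob so that it sits flat on the damper's head, let go, and leave the other things on the bench where they are.

Things in the scene. Friction and masses are not known exactly. Their poses are not given: they have to be found in the camera images.
- vise: green bench vice, bolted down. Origin: on the bench under the middle of the jaw gap; its x axis runs from the handle side (-x) to the anvil (+x). Jaws 112 mm wide (y), top 146 mm high; overall x -180 to +145 mm, handle bar y -85 to +85 mm
- damper: dark cylinder (34 mm diameter) held upright in the vice, 36 mm to the +y side of the jaw gap's middle, with a bright round head (50 mm diameter, 16 mm thick) at the top. Does not move in the vice. Origin: centre of the head's flat top face, 205 mm above the bench; z up along the adjuster's axis
- knob_top (a point): centre of the adjuster knob's top face, on its axis (this point rises but does not turn). Round knurled aluminium knob, 25 mm diameter, 18 mm tall, no mark or pointer; fully in, its top is 21 mm and its underside 3 mm above the head's face. Clockwise from above screws it in. It starts 4 to 7 clicks out, of 14 in all
- stem: the knob's screwed stem with its click mechanism, under the knob; origin on the axis, at the head's face when fully in; does not turn. 24 clicks a turn (15 degrees each); each lifts it only 0.2 mm, less than the readings resolve. Turning torque swings to about 0.18 N m against, then 0.15 N m with the turn, in each click; let go, the knob rests in a click
- seat: needle seat hidden in the head, on the axis 6 mm below its face. Fully in is a resting click; just past it the stop meets the seat and yields like a stiff spring (about 4 N m/rad on top of the click). The next click out from there is click one. The stop bears 20 mm off the axis: over 30 N (0.6 N m) spoils the seat; 0.25 to 0.35 N m on the knob is enough to know it
- cap: black plastic dust cap, a cup lying open side down on the 3 mm thick grey bench mat: 39 mm outside diameter, 34 mm inside, 30 mm tall, top 4 mm thick, 25 g. Origin: centre of the open rim, z up to its closed top. It fits loosely over the knob
- pyramid: steel pyramid adapter on the mat, 48 mm disc with a square boss, 26 mm tall; origin under its centre; leave it alone
- tube_clamp: aluminium tube clamp on the mat, open ring 42 mm diameter, 32 mm tall, with a screw lug; leave it alone
- ferrule: plain aluminium ring on the mat, 52 mm diameter, 16 mm tall; leave it alone
- pylon: aluminium tube, 30 mm diameter, 200 mm long, lying on the bench; leave it alone
- driver: screwdriver lying on the bench, 190 mm; leave it alone
- mouse: black computer mouse; leave it alone
- bottle: white plastic bottle, 60 mm diameter, 170 mm tall, standing; leave it alone
Things that resemble listed ones, but are neither listed nor needed, are in the scene too. Of the things like the cap, leave any that is red or yellow; of the rest the larger one is meant.

How it is judged:
By the outcome, as a careful person would: the job done as asked, in the order asked, and still so for the second after the job is handed in, with the robot touching nothing.
It also fails if it takes over 72 s, if anything falls off the work surface, if the arm or the gripper's body presses on something with over 40 N, if the wrist force passes 120 N, or if a joint passes its speed limit or range.

## Working session

There is one attempt and no reset: what is moved stays moved. The work goes in short steps, Python scripts to look and compute and a tool call to move; the robot and the scene stay as the last step left them, time stands still between calls to the robot, and variables do not carry over. Pictures are saved under pics/ and viewed, at most 10 in all, crops included, and the job is handed in when it is done.

Besides the shell and the picture viewer there is one more tool, called after "Emit:" as name(argument=value, ...), one argument or row to a line, values as JSON. send_rows: Moves the arm, as the interface text tells. Its arguments: {"type":"object","properties":{"commands":{"type":"string"},"grip_force":{"type":"number"}},"required":["commands"]}

```bash
mkdir -p pics; ls
cat > h.py <<'E'
import numpy as np, cv2
from station import readout, cams, sign_off
def snap(n,f):
    s=cams.snapshot(n); cv2.imwrite('pics/'+f,s['pixels'][:,:,::-1]); np.savez('pics/'+f+'.npz',**{k:np.array(v) for k,v in s.items()}); return s
def load(f): return dict(np.load('pics/'+f+'.npz'))
def ray(s,u,v,z):
    d=np.array(s['rotation'])@np.linalg.inv(s['intrinsics'])@np.array([u,v,1.]); e=np.array(s['eye']); return e+d*(z-e[2])/d[2]
def proj(s,p):
    c=np.array(s['intrinsics'])@(np.array(s['rotation']).T@(np.array(p)-s['eye'])); return c[:2]/c[2]
E
python3 - <<'E'
from h import *
s=snap('scene','s1.png');t=snap('top','t1.png')
for q in (s,t): print(q['eye'],q['rotation'],q['intrinsics'])
print(readout.sense())
E
```

```text
pics
[1.19458694 0.44205519 0.61981134] [ 0.41501466  0.76749289 -0.42539826 -0.24032024] [[372.47599511   0.         321.94117044]
 [  0.         372.47599511 190.20652014]
 [  0.           0.           1.        ]]
[0.49762794 0.0162627  1.34731445] [-0.70550207  0.70854325 -0.00635731  0.01388842] [[401.68807926   0.         325.50490327]
 [  0.         401.68807926 202.1461077 ]
 [  0.           0.           1.        ]]
{'t': 0.1, 'q': array([-1.34653665e+00,  5.28411143e-01,  1.43379736e+00,  9.89585734e-06,
        1.18137093e+00, -1.78496709e-01]), 'qd': array([ 0.00149684, -0.00173267, -0.00126392,  0.00119566, -0.00056252,
       -0.0006094 ]), 'tau': array([-9.05832603e-04, -4.43302810e+01, -1.78586769e+01, -3.47016467e-04,
        3.92229980e-03,  7.52026153e-06]), 'tcp_pos': array([ 0.24485201, -0.57431055,  0.21790079]), 'tool_rot': array([ 9.79791735e-01,  2.00017921e-01, -1.81539045e-05, -9.93236707e-04]), 'force': array([-0.36962074,  0.30896552,  0.73747029]), 'ft_torque': array([-0.01111625, -0.00612458,  0.0454136 ]), 'gripper_force': 0.0, 'finger_gap': 1.0013461393498182}
```

View pics/s1.png

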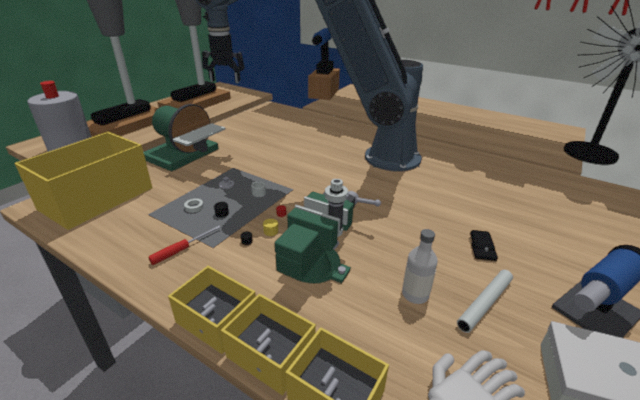

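View pics/t1.png

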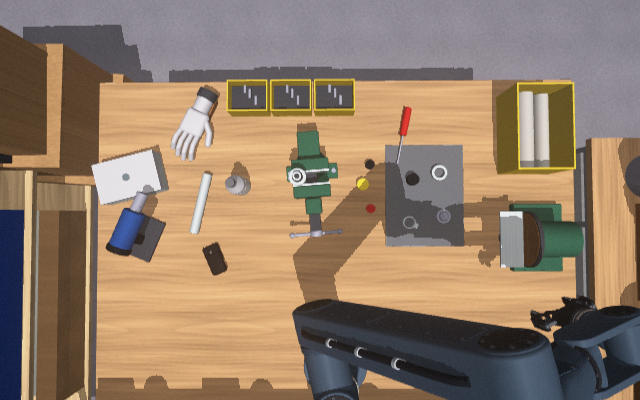

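Top view: damper head at about (297,175). The cap candidates are black on the mat (412,178), black off the mat (369,164), yellow (362,183) and red (370,208). Red and yellow are excluded. The black one on the mat looks larger, so it fits; I'll confirm in a crop.

```bash
cat >> h.py <<'E'
from scipy.spatial.transform import Rotation as R
def fix(s):
    s['rotation']=R.from_quat(s['rotation']).as_matrix() if np.shape(s['rotation'])==(4,) else s['rotation']; return s
E
python3 - <<'E'
from h import *
s=fix(load('s1.png'));t=fix(load('t1.png'))
def comp(im,m,box):
    n,l,st,c=cv2.connectedComponentsWithStats(m.astype(np.uint8))
    return [(st[i].tolist(),c[i].round(1).tolist()) for i in range(1,n) if st[i][4]>25 and box[0]<c[i][0]<box[1] and box[2]<c[i][1]<box[3]]
for n,q,b in(('s',s,(200,300,190,260)),('t',t,(355,430,150,200))):
    m=q['pixels'].max(2)<45
    print(n,comp(q,m,b))
T=t['pixels'];S=s['pixels']
m=(T.min(2)>150);print('t bright',comp(t,m,(280,320,150,190)))
m=(S.min(2)>130);print('s bright',comp(s,m,(315,360,170,215)))
a=cv2.resize(T[140:220,275:435],None,fx=5,fy=5,interpolation=cv2.INTER_CUBIC)[:400]
b=cv2.resize(S[170:250,200:360],None,fx=5,fy=5,interpolation=cv2.INTER_CUBIC)
cv2.imwrite('pics/c1.png',cv2.resize(np.vstack([a,b]),(600,600))[:,:,::-1])
print(ray(t,297,175,.22),ray(t,412,178,.03))
E
```

```text
s [([215, 202, 13, 16, 175], [221.1, 209.3]), ([241, 232, 11, 13, 120], [246.2, 237.8])]
t []
t bright [([288, 168, 42, 19, 281], [301.1, 178.5]), ([306, 168, 23, 5, 61], [317.2, 169.9])]
s bright [([331, 178, 12, 7, 53], [336.7, 180.8]), ([325, 185, 31, 12, 146], [338.9, 191.4]), ([304, 196, 24, 9, 50], [315.2, 200.1])]
[0.60675564 0.10814161 0.22      ] [ 0.61333286 -0.25374733  0.03      ]
```

View pics/c1.png

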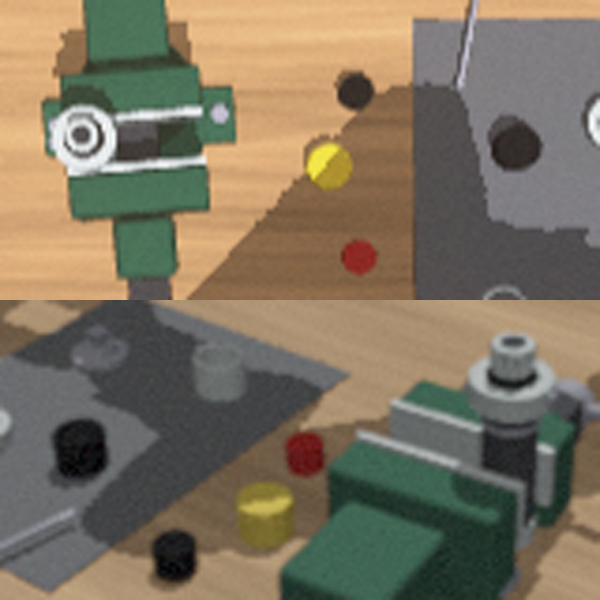

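The crop confirms it: the black cup on the mat (top view about 412,178) is clearly larger than the black one off the mat (369,164), so it's the cap. Next I'll refine its position and the knob's.

Run:
```python
from h import *
s=fix(load('s1.png'));t=fix(load('t1.png'))
T=t['pixels'];S=s['pixels']
def comp(m,box):
    n,l,st,c=cv2.connectedComponentsWithStats(m.astype(np.uint8))
    return [(st[i].tolist(),c[i].round(1).tolist()) for i in range(1,n) if st[i][4]>25 and box[0]<c[i][0]<box[1] and box[2]<c[i][1]<box[3]]
for th in (50,60,70): print(th,comp(T.max(2)<th,(400,425,165,190)))
print('s cap',comp(S.max(2)<40,(205,235,200,220)))
g=cv2.cvtColor(T,cv2.COLOR_RGB2GRAY)[158:196,275:320]
G=cv2.resize(g,None,fx=8,fy=8,interpolation=cv2.INTER_CUBIC)
for r0,r1 in((20,45),(55,80)):
    c=cv2.HoughCircles(cv2.GaussianBlur(G,(9,9),2),cv2.HOUGH_GRADIENT,1,20,param1=80,param2=15,minRadius=r0,maxRadius=r1)
    print(None if c is None else [( (x+.5)/8-.5+275,(y+.5)/8-.5+158,r/8) for x,y,r in c[0][:3]])
print('knobtop from s',ray(s,336.8,180.9,.227))
for p in [(297.1,176)]: print('t',ray(t,*p,.227),ray(t,*p,.205))
print('cap t',ray(t,412.3,178.7,.033))
# expected top ellipse row extents in scene from t estimate
k=ray(t,297.1,176,.227); print(proj(s,k), proj(s,k+[0,0.0125,0]),proj(s,k-[0,0.0125,0]))
```

```text
50 []
60 [([406, 174, 13, 11, 113], [412.0, 179.0])]
70 [([406, 173, 13, 12, 122], [412.0, 178.9])]
s cap [([215, 202, 13, 15, 170], [221.0, 209.3])]
[(np.float32(296.875), np.float32(176.25), np.float32(5.55)), (np.float32(296.5), np.float32(178.75), np.float32(2.95)), (np.float32(307.125), np.float32(172.125), np.float32(2.6875))]
[(np.float32(296.75), np.float32(176.125), np.float32(8.8125)), (np.float32(294.5), np.float32(177.625), np.float32(8.1)), (np.float32(293.375), np.float32(173.625), np.float32(7.925))]
knobtop from s [0.6027195  0.10680558 0.227     ]
t [0.60327234 0.10729704 0.227     ] [0.60534692 0.10908471 0.205     ]
cap t [ 0.61076959 -0.254088    0.033     ]
[336.86643544 181.07478713] [342.00897772 182.76456653] [331.79772706 179.40926868]
```

Emit:
send_rows(
  commands="60 1 -0.8 -0.5 0;60 1 -0.8 -0.5 0;60 1 -0.8 -0.5 0;60 1 -0.8 -0.5 0;60 1 -0.8 -0.5 0;60 1 -0.8 -0.5 0;60 1 -0.8 -0.5 0;60 1 -0.8 -0.5 0;60 1 -0.8 -0.5 0;60 1 -0.8 -0.5 0;60 1 -0.8 0 0;60 1 -0.8 0 0;60 1 -0.8 0 0;60 1 -0.8 0 0;60 1 -0.8 0 0;60 1 -0.8 0 0;60 1 -0.8 0 0;60 1 -0.8 0 0;60 1 -0.8 0 0;60 1 -0.8 0 0",
  grip_force=60,
)

```text
t: 1.77
tcp_pos: [0.4877, -0.1224, 0.3184]
tool_rot: [0.98, 0.2, -0.0, -0.0]
force: [-0.0, -0.3, -0.3]
finger_gap: 0.699
gripper_force: 0.0
```

Emit:
send_rows(
  commands="60 1 -0.8 0 0;60 1 -0.8 0 0;60 1 -0.8 0 0;60 1 -0.8 0 0;60 1 -0.8 0 0;60 1 -0.8 0 0;60 1 -0.8 0 0;60 1 -0.8 0 0;60 1 -0.8 0 0;60 0.8 -0.8 0 0;60 0 0 0 -1;60 0 0 0 -1;60 0 0 0 -1;60 0 0 0 -1;60 0 0 0 -1;60 0 0 0 -1;60 0 0 0 -1;60 0 0 0 -1;60 0 0 0 -1;60 0 0 0 -1",
)

```text
t: 3.43
tcp_pos: [0.6047, 0.1003, 0.3182]
tool_rot: [0.851, 0.525, -0.001, -0.0]
force: [0.3, 0.2, -0.5]
finger_gap: 0.705
gripper_force: 0.0
```

Emit:
send_rows(
  commands="60 0 0 0 -1;60 0 0 0 -1;60 0 0 0 -1;60 0 0 0 -1;60 0 0 0 -1;60 0 0 0 -1;60 0 0 0 -1;60 0 0 0 -1;60 0 0 0 -1;60 0 0 0 -1;60 0 0 0 -1;60 0 0 0 -1;60 0 0 0 -1;60 0 0 0 -1;60 0 0 0 -1;60 0 0 0 -1;60 0 0 0 -1;60 0 0 0 -1;60 0 0 0 0;60 0 0 0 0",
)

```text
t: 5.1
tcp_pos: [0.6049, 0.1003, 0.3183]
tool_rot: [0.383, 0.924, -0.0, -0.0]
force: [0.2, -1.0, -0.1]
finger_gap: 0.701
gripper_force: 0.0
```

```bash
cat >> h.py <<'E'
def st():
    r=readout.sense(); M=R.from_quat(r['tool_rot']).as_matrix(); 
    yaw=np.degrees(np.arctan2(M[1,0],M[0,0]))
    print('t %.2f'%r['t'],'p',np.array(r['tcp_pos']).round(4),'yaw %.2f q6 %.3f'%(yaw,r['q'][5]),'F',r['force'].round(1),'M',r['ft_torque'].round(3),'gap %.1f gf %.1f'%(r['finger_gap']*85.4,r['gripper_force']))
    return r,M
def to(p):
    r,M=st(); print('rows of 0.02:',(M.T@(np.array(p)-r['tcp_pos'])/.02).round(2))
E
python3 -c "
from h import *
to([.6033,.1073,.2205]); snap('scene','s2.png')"
```

```text
t 5.10 p [0.6049 0.1003 0.3183] yaw 134.98 q6 -0.803 F [ 0.2 -1.  -0.1] M [0.006 0.009 0.024] gap 59.8 gf 0.0
rows of 0.02: [0.3  0.2  4.89]
```

Emit:
send_rows(
  commands="50 0.3 0.2 0.5 0;50 0 0 0.5 0;50 0 0 0.5 0;50 0 0 0.5 0;50 0 0 0.5 0;50 0 0 0.5 0;50 0 0 0.5 0;50 0 0 0.5 0;50 0 0 0.3 0;50 0 0 0.3 0;50 0 0 0.3 0;50 0 0 0 0;50 0 0 0 0",
)

```text
t: 6.23
tcp_pos: [0.6037, 0.1073, 0.2206]
tool_rot: [0.382, 0.924, -0.0, -0.0]
force: [0.3, 0.5, 0.3]
finger_gap: 0.583
gripper_force: 0.0
```

```bash
python3 -c "
from h import *
to([.6033,.1073,.2205]); S=snap('scene','s3.png')['pixels']
cv2.imwrite('pics/c3.png',cv2.resize(S[130:230,270:410],None,fx=5,fy=5,interpolation=cv2.INTER_CUBIC)[:,:,::-1])"
```

```text
t 6.23 p [0.6037 0.1073 0.2206] yaw 135.08 q6 -0.793 F [0.3 0.5 0.3] M [-0.003 -0.015  0.022] gap 49.8 gf 0.0
rows of 0.02: [ 0.01 -0.02  0.01]
```

View pics/c3.png

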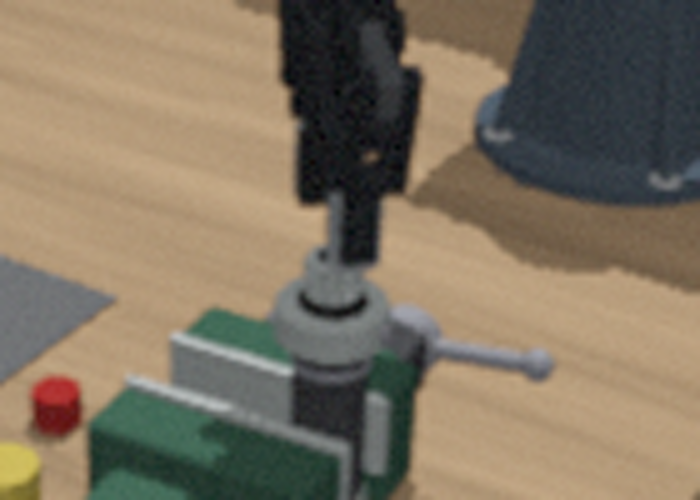

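The fingers straddle the knob: knob top is near crop (333,262), with the finger strip at (335,230). I'll go 3 mm lower and close.

Emit:
send_rows(
  commands="50 0 0 0.15 0;40 0 0 0 0;30 0 0 0 0;20 0 0 0 0;15 0 0 0 0;15 0 0 0 0;15 0 0 0 0;15 0 0 0 0;15 0 0 0 0;15 0 0 0 0",
)

```text
t: 7.12
tcp_pos: [0.6037, 0.1073, 0.2178]
tool_rot: [0.382, 0.924, 0.0, 0.0]
force: [-0.8, 0.0, -0.7]
finger_gap: 0.179
gripper_force: 0.0
```

```bash
python3 -c "
from h import *
st()"
```

```text
t 7.12 p [0.6037 0.1073 0.2178] yaw 135.08 q6 -0.793 F [-0.8  0.  -0.7] M [-0.046  0.013 -0.026] gap 15.3 gf 0.0
```

```bash
python3 -c "
from h import *
a=snap('scene','s4.png')['pixels'][130:220,270:390];b=snap('top','t4.png')['pixels'][130:220,240:360]
f=lambda x:cv2.resize(x,None,fx=5,fy=5,interpolation=cv2.INTER_CUBIC)
i=np.vstack([f(a),f(b)]);cv2.imwrite('pics/c4.png',cv2.resize(i,None,fx=.66,fy=.66)[:,:,::-1])"
```

```text
(no output)
```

View pics/c4.png

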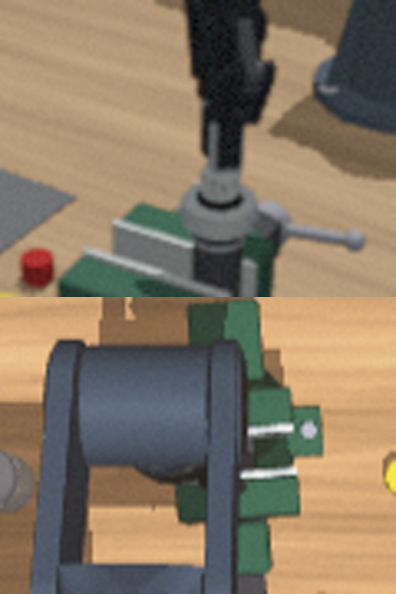

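```bash
python3 -c "
from h import *
s=fix(load('s4.png'))
for z in (.2098,.2178,.2288,.24,.26): print(z,proj(s,[.6037,.1073,z]))
print(s['eye'])
x=s['pixels'][150:200,315:360]
cv2.imwrite('pics/c5.png',cv2.resize(x,None,fx=12,fy=12,interpolation=cv2.INTER_NEAREST)[:,:,::-1])"
```

```text
0.2098 [336.46803042 188.15177276]
0.2178 [336.6047409 184.9193877]
0.2288 [336.7951022  180.41848209]
0.24 [336.99181884 175.76731068]
0.26 [337.35057103 167.2849678 ]
[1.19458694 0.44205519 0.61981134]
```

View pics/c5.png

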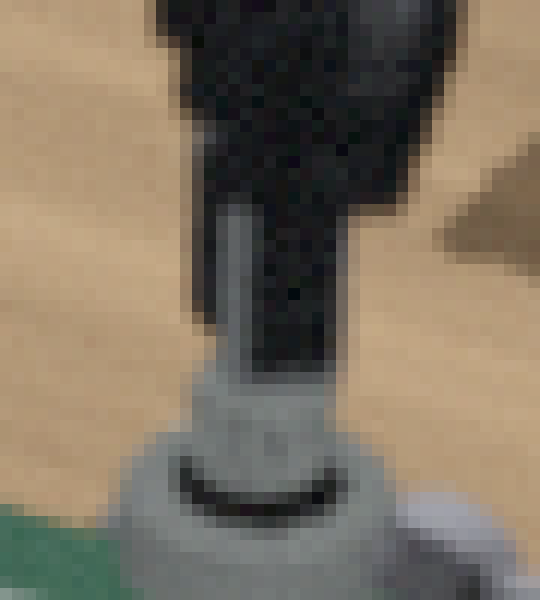

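The front fingertip ends at about pixel (339,182), level with the knob's top, and the knob's full side (rows 182–189) is visible. So the pads closed above the knob. I'll reopen wider than the head, go lower, and look again.

Emit:
send_rows(
  commands="60 0 0 0 0;60 0 0 0 0;60 0 0 0 0;60 0 0 0 0;60 0 0 0 0;60 0 0 0 0;60 0 0 0.2 0;60 0 0 0.2 0;60 0 0 0.2 0;60 0 0 0.2 0;60 0 0 0 0;60 0 0 0 0",
)

```text
t: 8.22
tcp_pos: [0.6034, 0.1073, 0.2012]
tool_rot: [0.382, 0.924, -0.0, -0.001]
force: [0.4, -0.7, 0.9]
finger_gap: 0.7
gripper_force: 0.0
```

Emit:
send_rows(
  commands="40 0 0 0 0;30 0 0 0 0;25 0 0 0 0;22 0 0 0 0;20 0 0 0 0;15 0 0 0 0;15 0 0 0 0;15 0 0 0 0;15 0 0 0 0;15 0 0 0 0",
)

```text
t: 9.05
tcp_pos: [0.6054, 0.1087, 0.2027]
tool_rot: [0.382, 0.924, 0.002, 0.002]
force: [2.1, 5.0, 1.0]
finger_gap: 0.257
gripper_force: 59.3
```

```bash
python3 -c "
from h import *
st()
s=snap('scene','s6.png')
x=s['pixels'][150:200,315:360]
cv2.imwrite('pics/c6.png',cv2.resize(x,None,fx=12,fy=12,interpolation=cv2.INTER_NEAREST)[:,:,::-1])"
```

```text
t 9.05 p [0.6054 0.1087 0.2027] yaw 135.09 q6 -0.793 F [2.1 5.  1. ] M [ 0.749 -0.461  0.103] gap 21.9 gf 59.3
```

View pics/c6.png

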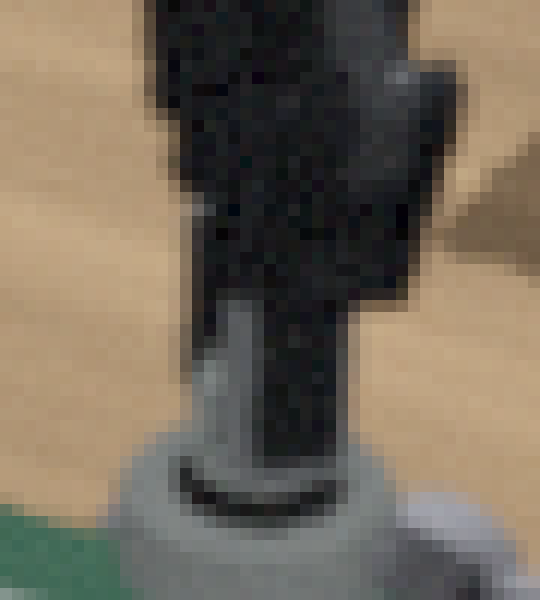

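Gripped at 59 N: the tip now covers the knob's side down to just above the black ring. I'll relieve the small lateral load, then read the torque.

Emit:
send_rows(
  commands="12 0 0.12 -0.07 0;12 0 0 0 0;12 0 0 0 0;12 0 0 0 0;12 0 0 0 0",
  grip_force=90,
)

```text
t: 9.52
tcp_pos: [0.6054, 0.1088, 0.203]
tool_rot: [0.382, 0.924, -0.0, -0.0]
force: [1.5, 0.6, -3.2]
finger_gap: 0.246
gripper_force: 88.9
```

```bash
cat >> h.py <<'E'
def avg(n=5):
    a=[]
    for i in range(n): cams.snapshot('top'); a.append(readout.sense())
    m=lambda k:np.mean([x[k] for x in a],0)
    M=[R.from_quat(x['tool_rot']).as_matrix() for x in a]; y=[np.degrees(np.arctan2(k[1,0],k[0,0])) for k in M]
    print('t %.2f'%a[-1]['t'],'p',m('tcp_pos').round(4),'yaw %.2f q6 %.3f'%(np.mean(y),m('q')[5]),'F',m('force').round(1),'M',m('ft_torque').round(3),'sd %.3f'%np.std([x['ft_torque'][2] for x in a]),'gap %.1f gf %.1f'%(m('finger_gap')*85.4,m('gripper_force')))
E
python3 -c "
from h import *
avg()"
```

```text
t 9.77 p [0.6054 0.1088 0.203 ] yaw 135.07 q6 -0.790 F [ 1.4 -0.5 -2.8] M [-0.038 -0.316  0.056] sd 0.041 gap 21.0 gf 88.9
```

Emit:
send_rows(
  commands="12 0 0 0 0.625;12 0 0 0 0;12 0 0 0 0",
)

```text
t: 10.02
tcp_pos: [0.6054, 0.1088, 0.203]
tool_rot: [0.402, 0.916, -0.0, -0.0]
force: [2.2, -0.4, -3.5]
finger_gap: 0.241
gripper_force: 88.8
```

```bash
python3 -c "
from h import *
avg()"
```

```text
t 10.27 p [0.6054 0.1088 0.203 ] yaw 132.62 q6 -0.747 F [ 2.  -1.  -4.5] M [-0.166 -0.334  0.219] sd 0.020 gap 21.0 gf 88.7
```

Emit:
send_rows(
  commands="12 0 0 0 0.5;12 0 0 0 0.5;12 0 0 0 0.5;12 0 0 0 0.5;12 0 0 0 0.5;12 0 0 0 0.5;12 0 0 0 0.5;12 0 0 0 0.5;12 0 0 0 0.5;12 0 0 0 0.5;12 0 0 0 0.5;12 0 0 0 0.5;12 0 0 0 0.5;12 0 0 0 0.5;12 0 0 0 0.5;12 0 0 0 0;12 0 0 0 0",
)

```text
t: 11.68
tcp_pos: [0.6056, 0.109, 0.2028]
tool_rot: [0.625, 0.781, 0.0, 0.0]
force: [3.8, -1.0, -7.6]
finger_gap: 0.249
gripper_force: 89.5
```

```bash
python3 -c "
from h import *
avg()"
```

```text
t 11.93 p [0.6055 0.1089 0.2028] yaw 102.61 q6 -0.223 F [ 4.1 -0.8 -8.3] M [-0.154 -0.641  0.136] sd 0.031 gap 20.9 gf 89.4
```

Emit:
send_rows(
  commands="12 0 0 0.01 0.5;12 0 0 0.01 0.5;12 0 0 0.01 0.5;12 0 0 0.01 0.5;12 0 0 0.01 0.5;12 0 0 0 0.5;12 0 0 0 0.5;12 0 0 0 0.5;12 0 0 0 0.5;12 0 0 0 0.5;12 0 0 0 0.5;12 0 0 0 0.5;12 0 0 0 0.5;12 0 0 0 0.25;12 0 0 0 0.25;12 0 0 0 0.25;12 0 0 0 0.25;12 0 0 0 0;12 0 0 0 0",
)

```text
t: 13.52
tcp_pos: [0.6057, 0.1089, 0.2023]
tool_rot: [0.806, 0.592, 0.0, 0.0]
force: [4.5, -1.1, -7.2]
finger_gap: 0.247
gripper_force: 89.9
```

```bash
python3 -c "
from h import *
avg()"
```

```text
t 13.77 p [0.6057 0.109  0.2023] yaw 72.58 q6 0.301 F [ 5.  -1.3 -7.6] M [-0.257 -0.797  0.15 ] sd 0.014 gap 20.8 gf 89.8
```

Emit:
send_rows(
  commands="12 0.02 0.05 0.02 0.5;12 0.02 0.04 0.02 0.5;12 0 0 0.01 0.5;12 0 0 0 0.5;12 0 0 0 0.5;12 0 0 0 0.5;12 0 0 0 0.25;12 0 0 0 0.25;12 0 0 0 0.25;12 0 0 0 0;12 0 0 0 0",
)

```text
t: 14.68
tcp_pos: [0.606, 0.109, 0.2017]
tool_rot: [0.876, 0.482, -0.001, -0.0]
force: [-4.0, -3.8, 4.1]
finger_gap: 0.247
gripper_force: 91.1
```

```bash
python3 -c "
from h import *
avg()"
```

```text
t 14.93 p [0.606  0.109  0.2017] yaw 57.61 q6 0.563 F [-4.5 -3.6  4.4] M [-0.596  0.75   0.228] sd 0.030 gap 21.0 gf 91.1
```

Emit:
send_rows(
  commands="12 0 0 0 0.25;12 0 0 0 0;12 0 0 0 0",
)

```text
t: 15.18
tcp_pos: [0.606, 0.109, 0.2017]
tool_rot: [0.88, 0.474, -0.001, -0.0]
force: [-3.8, -3.6, 3.8]
finger_gap: 0.251
gripper_force: 91.1
```

```bash
python3 -c "
from h import *
avg()"
```

```text
t 15.43 p [0.606  0.109  0.2017] yaw 56.63 q6 0.580 F [-4.2 -3.5  3.9] M [-0.58   0.725  0.291] sd 0.016 gap 21.0 gf 91.1
```

Emit:
send_rows(
  commands="12 0 0 0 0.25;12 0 0 0 0;12 0 0 0 0",
)

```text
t: 15.68
tcp_pos: [0.606, 0.109, 0.2017]
tool_rot: [0.885, 0.466, -0.001, -0.0]
force: [-4.1, -3.2, 4.0]
finger_gap: 0.245
gripper_force: 91.1
```

```bash
python3 -c "
from h import *
avg()"
```

```text
t 15.93 p [0.606  0.109  0.2017] yaw 55.58 q6 0.598 F [-4.3 -4.1  4.1] M [-0.586  0.731  0.133] sd 0.024 gap 20.9 gf 91.1
```

Emit:
send_rows(
  commands="12 0 0 0 0.25;12 0 0 0 0;12 0 0 0 0",
)

```text
t: 16.18
tcp_pos: [0.606, 0.109, 0.2017]
tool_rot: [0.889, 0.458, -0.001, -0.0]
force: [-3.3, -3.8, 4.1]
finger_gap: 0.246
gripper_force: 91.0
```

```bash
python3 -c "
from h import *
avg()"
```

```text
t 16.43 p [0.606  0.109  0.2017] yaw 54.57 q6 0.616 F [-4.  -3.5  3.9] M [-0.597  0.726  0.066] sd 0.024 gap 21.0 gf 91.1
```

Emit:
send_rows(
  commands="12 0 0 0.01 0.5;12 0 0 0 0.5;12 0 0 0 0.5;12 0 0 0 0.5;12 0 0 0 0.12;12 0 0 0 0;12 0 0 0 0",
)

```text
t: 17.02
tcp_pos: [0.6061, 0.1089, 0.2016]
tool_rot: [0.92, 0.391, -0.001, -0.0]
force: [-4.6, -3.0, 4.1]
finger_gap: 0.246
gripper_force: 91.1
```

```bash
python3 -c "
from h import *
avg()"
```

```text
t 17.27 p [0.6061 0.1089 0.2016] yaw 46.07 q6 0.764 F [-4.6 -3.6  4.3] M [-0.614  0.713 -0.005] sd 0.035 gap 20.9 gf 91.1
```

Emit:
send_rows(
  commands="12 0 0 0 0.3;12 0 0 0 0.2;12 0 0 0 0;12 0 0 0 0",
)

```text
t: 17.6
tcp_pos: [0.6061, 0.1089, 0.2016]
tool_rot: [0.927, 0.375, -0.001, -0.0]
force: [-4.8, -3.3, 4.4]
finger_gap: 0.242
gripper_force: 91.1
```

```bash
python3 -c "
from h import *
avg()"
```

```text
t 17.85 p [0.6061 0.1089 0.2016] yaw 44.11 q6 0.798 F [-4.1 -3.6  3.9] M [-0.587  0.728  0.137] sd 0.020 gap 21.0 gf 91.1
```

Emit:
send_rows(
  commands="12 0 0 0 0.2;12 0 0 0 0.18;12 0 0 0 0;12 0 0 0 0",
)

```text
t: 18.18
tcp_pos: [0.6061, 0.1089, 0.2016]
tool_rot: [0.932, 0.364, -0.001, -0.0]
force: [-3.3, -3.3, 4.2]
finger_gap: 0.247
gripper_force: 91.1
```

```bash
python3 -c "
from h import *
avg()"
```

```text
t 18.43 p [0.6061 0.1089 0.2016] yaw 42.63 q6 0.824 F [-4.4 -3.5  4. ] M [-0.582  0.725  0.315] sd 0.016 gap 21.0 gf 91.1
```

Emit:
send_rows(
  commands="12 0 0 0 0.12;12 0 0 0 0.12;12 0 0 0 0;12 0 0 0 0",
)

```text
t: 18.77
tcp_pos: [0.6061, 0.1089, 0.2015]
tool_rot: [0.935, 0.356, -0.001, -0.0]
force: [-4.5, -3.1, 3.3]
finger_gap: 0.247
gripper_force: 91.1
```

```bash
python3 -c "
from h import *
avg()"
```

```text
t 19.02 p [0.6061 0.1089 0.2016] yaw 41.70 q6 0.841 F [-4.1 -3.7  4.1] M [-0.559  0.711  0.438] sd 0.030 gap 21.0 gf 91.1
```

The stop is confirmed: net about 0.38 N m and still climbing at about 0.12 N m/deg, where an ordinary click would be flat. Fully-in rest is at yaw ≈45.1°, so five clicks out is yaw ≈120.1°, which is 78.4° back from here.

Emit:
send_rows(
  commands="12 0 0 0 -0.7;12 0 0 0 -0.7;12 0 0 0 -0.7;12 0 0 0 -0.7;12 0 0 0 -0.7;12 0 0 -0.01 -0.7;12 0 0 0 -0.7;12 0 0 0 -0.7;12 0 0 -0.01 -0.7;12 0 0 0 -0.7;12 0 0 0 -0.7;12 0 0 0 -0.7;12 0 0 -0.01 -0.7;12 0 0 0 -0.7",
)

```text
t: 20.18
tcp_pos: [0.6058, 0.109, 0.202]
tool_rot: [0.761, 0.648, -0.001, -0.001]
force: [-4.2, -3.1, 4.0]
finger_gap: 0.246
gripper_force: 91.0
```

Emit:
send_rows(
  commands="12 0 0 0 -0.7;12 0 0 0 -0.7;12 0 0 -0.01 -0.7;12 0 0 0 -0.7;12 0 0 0 -0.7;12 0 0 0 -0.7;12 0 0 -0.01 -0.7;12 0 0 0 -0.7;12 0 0 0 -0.7;12 0 0 0 -0.7;12 0 0 0 -0.7;12 0 0 0 -0.7;12 0 0 0 -0.7;12 0 0 0 -0.7;12 0 0 0 0;12 0 0 0 0;12 0 0 0 0",
)

```text
t: 21.6
tcp_pos: [0.6056, 0.109, 0.2025]
tool_rot: [0.5, 0.866, -0.001, -0.002]
force: [-4.4, -4.0, 4.6]
finger_gap: 0.24
gripper_force: 91.2
```

```bash
python3 -c "
from h import *
avg()"
```

```text
t 21.85 p [0.6056 0.109  0.2025] yaw 120.02 q6 -0.527 F [-4.6 -3.4  4.9] M [-0.637  0.884  0.085] sd 0.024 gap 20.9 gf 91.2
```

Torque at five clicks out is back at the rest baseline, so the knob is sitting in a click. I'll release, lift, spin to yaw ≈45° and go over the cap.

Emit:
send_rows(
  commands="30 0 0 0 0;45 0 0 0 0;60 0 0 0 0;60 0 0 0 0;60 0 0 0 0;60 0 0 -0.5 0;60 0 0 -0.8 0;60 0 0 -1 0;60 0 0 -1 0;60 0 0 -1 0.9;60 0 0 0 1;60 0 0 0 1;60 0 0 0 1;60 0 0 0 1;60 0 0 0 1;60 0 0 0 1;60 0 0 0 1;60 0 0 0 1;60 0 0 0 1;60 0 0 0 1",
  grip_force=30,
)

```text
t: 23.52
tcp_pos: [0.6076, 0.1094, 0.2889]
tool_rot: [0.787, 0.617, 0.001, 0.0]
force: [0.0, -0.9, 0.3]
finger_gap: 0.705
gripper_force: 0.0
```

Emit:
send_rows(
  commands="60 0 0 0 1;60 0 0 0 1;60 0 0 0 1;60 0 0 0 1;60 0 0 0 1;60 0 0 0 1;60 0 0 0 1;60 0 0 0 0.8;60 -1 1 0 0;60 -1 1 0 0;60 -1 1 0 0;60 -1 1 0 0;60 -1 1 0 0;60 -1 1 0 0;60 -1 1 0 0;60 -1 1 0 0;60 -1 1 0 0;60 -1 1 0 0;60 -1 1 0 0;60 -1 1 0 0",
)

```text
t: 25.18
tcp_pos: [0.6088, -0.2316, 0.289]
tool_rot: [0.923, 0.384, 0.001, 0.0]
force: [0.7, 0.1, -0.3]
finger_gap: 0.699
gripper_force: 0.0
```

```bash
python3 -c "
from h import *
to([.611,-.254,.05]);snap('scene','s7.png')"
```

```text
t 25.18 p [ 0.6088 -0.2316  0.289 ] yaw 45.21 q6 0.247 F [ 0.7  0.1 -0.3] M [ 0.031 -0.019 -0.047] gap 59.7 gf 0.0
rows of 0.02: [-0.73  0.86 11.95]
```

Emit:
send_rows(
  commands="60 -0.7 0.8 0.5 0;60 0 0.06 1 0;60 0 0 1 0;60 0 0 1 0;60 0 0 1 0;60 0 0 1 0;60 0 0 1 0;60 0 0 1 0;60 0 0 1 0;60 0 0 1 0;60 0 0 1 0;60 0 0 1 0;60 0 0 1 0;60 0 0 0.5 0;60 0 0 0.2 0;60 0 0 0 0;60 0 0 0 0",
)

```text
t: 26.65
tcp_pos: [0.6118, -0.2526, 0.025]
tool_rot: [0.923, 0.384, 0.001, 0.001]
force: [0.2, -0.3, 0.5]
finger_gap: 0.704
gripper_force: 0.0
```

```bash
python3 -c "
from h import *
to([.612,-.253,.01]);s=fix(snap('scene','s8.png'))
for z in (.003,.02,.033): print(z,proj(s,[.611,-.254,z]))
x=s['pixels'][175:230,190:255]
cv2.imwrite('pics/c8.png',cv2.resize(x,None,fx=10,fy=10,interpolation=cv2.INTER_CUBIC)[:,:,::-1])"
```

```text
t 26.65 p [ 0.6118 -0.2526  0.025 ] yaw 45.22 q6 0.221 F [ 0.2 -0.3  0.5] M [ 0.026 -0.023 -0.036] gap 60.1 gf 0.0
rows of 0.02: [-0.01  0.02  0.75]
0.003 [223.37320567 214.46629285]
0.02 [222.63483058 209.53286438]
0.033 [222.06170921 205.70357314]
```

View pics/c8.png

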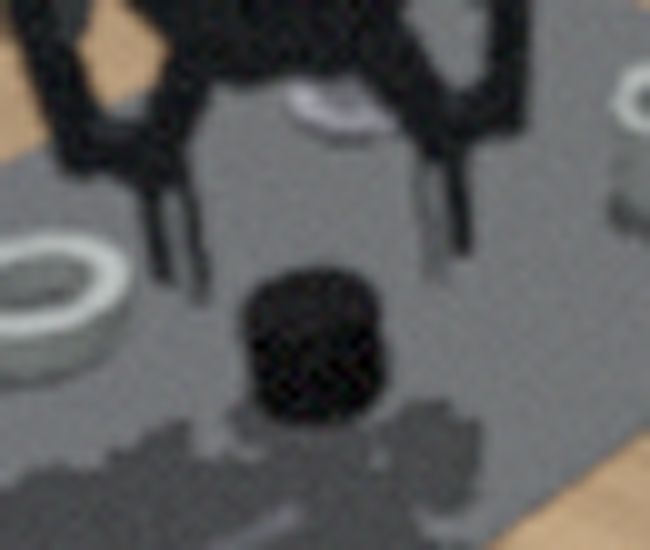

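Fingertips at crop (200,300) and (440,275), i.e. just above the cap's top at about (312,290), so real tips stand about 14 mm behind the TCP. They straddle the cap centrally, so I'll lower 24 mm and close.

Emit:
send_rows(
  commands="60 0 0 0.3 0;60 0 0 0.3 0;60 0 0 0.3 0;60 0 0 0.2 0;60 0 0 0.1 0;60 0 0 0 0;50 0 0 0 0;45 0 0 0 0;40 0 0 0 0;36 0 0 0 0;30 0 0 0 0;30 0 0 0 0;30 0 0 0 0;30 0 0 0 0",
  grip_force=25,
)

```text
t: 27.87
tcp_pos: [0.6114, -0.2525, 0.0005]
tool_rot: [0.923, 0.384, 0.0, 0.0]
force: [-0.6, -1.3, 3.0]
finger_gap: 0.449
gripper_force: 25.3
```

```bash
python3 -c "
from h import *
st()"
```

```text
t 27.87 p [ 6.114e-01 -2.525e-01  5.000e-04] yaw 45.22 q6 0.221 F [-0.6 -1.3  3. ] M [ 0.051  0.049 -0.028] gap 38.4 gf 25.3
```

Emit:
send_rows(
  commands="30 0 0 -0.3 0;30 0 0 -0.6 0;30 0 0 -1 0;30 0 0 -1 0;30 0 0 -1 0;30 0 0 -1 0;30 0 0 -1 0;30 0 0 -1 0;30 0 0 -1 0;30 0 0 -1 0;30 0 0 -1 0;30 0 0 -1 0;30 0 0 -1 0;30 0 0 -1 0;30 0 0 -1 0;30 0 0 -0.6 0;30 0 0 0 0",
)

```text
t: 29.28
tcp_pos: [0.6123, -0.2529, 0.2945]
tool_rot: [0.923, 0.385, 0.002, 0.003]
force: [1.0, -0.1, -0.3]
finger_gap: 0.449
gripper_force: 25.2
```

Emit:
send_rows(
  commands="30 0.5 -0.5 0 0;30 1 -1 0 0;30 1 -1 0 0;30 1 -1 0 0;30 1 -1 0 0;30 1 -1 0 0;30 1 -1 0 0;30 1 -1 0 0;30 1 -1 0 0;30 1 -1 0 0;30 1 -1 0 0;30 1 -1 0 0;30 1 -1 0 0;30 0.1 -0.4 0 0;30 0 0 0 0;30 0 0 0 0",
)

```text
t: 30.62
tcp_pos: [0.6041, 0.1088, 0.289]
tool_rot: [0.923, 0.385, -0.001, -0.0]
force: [-0.1, -0.2, 0.7]
finger_gap: 0.455
gripper_force: 25.2
```

```bash
python3 -c "
from h import *
to([.6057,.1085,.2025]);s=fix(snap('scene','s9.png'))
x=s['pixels'][130:200,300:375]
cv2.imwrite('pics/c9.png',cv2.resize(x,None,fx=8,fy=8,interpolation=cv2.INTER_CUBIC)[:,:,::-1])"
```

```text
t 30.62 p [0.6041 0.1088 0.289 ] yaw 45.30 q6 0.777 F [-0.1 -0.2  0.7] M [0.017 0.048 0.021] gap 38.8 gf 25.2
rows of 0.02: [0.06 0.07 4.32]
```

View pics/c9.png

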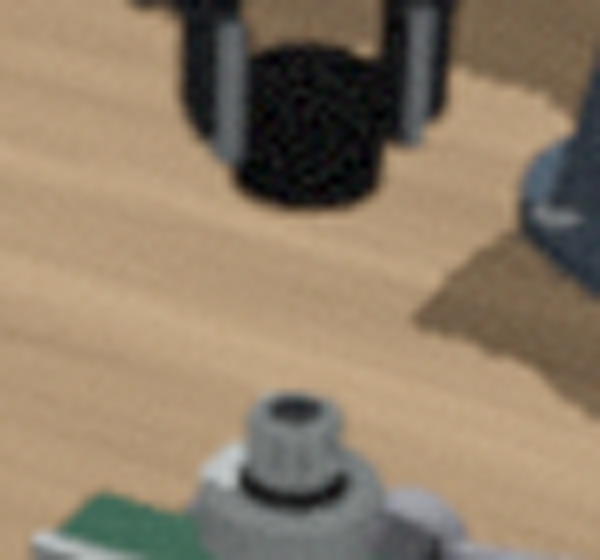

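The cap hangs upright, with its centre at crop (308,125) above the knob at (295,410). That matches the expected perspective shift. Lowering.

Emit:
send_rows(
  commands="30 0.06 0.07 0.5 0;30 0 0 0.5 0;30 0 0 0.5 0;30 0 0 0.5 0;30 0 0 0.5 0;30 0 0 0.5 0;30 0 0 0.5 0;30 0 0 0.4 0;30 0 0 0.2 0;30 0 0 0 0;30 0 0 0 0",
)

```text
t: 31.58
tcp_pos: [0.6074, 0.1083, 0.2079]
tool_rot: [0.923, 0.384, 0.0, 0.0]
force: [-0.4, 0.3, 0.0]
finger_gap: 0.448
gripper_force: 25.3
```

```bash
python3 -c "
from h import *
to([.6057,.1085,.2025])"
```

```text
t 31.58 p [0.6074 0.1083 0.2079] yaw 45.22 q6 0.777 F [-0.4  0.3  0. ] M [-0.022 -0.033  0.006] gap 38.2 gf 25.3
rows of 0.02: [-0.05 -0.07  0.27]
```

Emit:
send_rows(
  commands="30 -0.05 -0.06 0.08 0;30 0 0 0.08 0;30 0 0 0.08 0;30 0 0 0.04 0;30 0 0 0 0;30 0 0 0 0",
)

```text
t: 32.08
tcp_pos: [0.6058, 0.1084, 0.2026]
tool_rot: [0.923, 0.384, 0.0, 0.0]
force: [0.2, 1.0, 0.4]
finger_gap: 0.453
gripper_force: 25.3
```

```bash
python3 -c "
from h import *
to([.6057,.1085,.2025])"
```

```text
t 32.08 p [0.6058 0.1084 0.2026] yaw 45.22 q6 0.777 F [0.2 1.  0.4] M [ 0.004 -0.006  0.01 ] gap 38.7 gf 25.3
rows of 0.02: [ 0.   -0.01  0.  ]
```

Nearly in contact. I'll lower another 1.6 mm and check the force.

Emit:
send_rows(
  commands="30 0 0 0.04 0;30 0 0 0.04 0;30 0 0 0 0;30 0 0 0 0",
)

```text
t: 32.42
tcp_pos: [0.6058, 0.1084, 0.2025]
tool_rot: [0.923, 0.384, 0.0, 0.0]
force: [-2.6, -0.5, 7.1]
finger_gap: 0.456
gripper_force: 25.8
```

```bash
python3 -c "
from h import *
st()"
```

```text
t 32.42 p [0.6058 0.1084 0.2025] yaw 45.22 q6 0.777 F [-2.6 -0.5  7.1] M [-0.047  0.419 -0.009] gap 38.9 gf 25.8
```

The cap is seated: 7 N upward at the predicted height. Releasing and retreating.

Emit:
send_rows(
  commands="40 0 0 -0.04 0;44 0 0 0 0;48 0 0 0 0;54 0 0 0 0;60 0 0 0 0;60 0 0 0 0;60 0 0 -0.2 0;60 0 0 -0.5 0;60 0 0 -1 0;60 0 0 -1 0;60 0 0 -1 0;60 0 0 -1 0;60 0 0 -1 0;60 0 0 -1 0;60 -1 0 -0.5 0;60 -1 0 0 0;60 -1 0 0 0;60 -1 0 0 0;60 -1 0 0 0;60 -1 0 0 0",
)

```text
t: 34.08
tcp_pos: [0.5205, 0.0226, 0.3467]
tool_rot: [0.923, 0.385, 0.001, 0.0]
force: [-0.3, -0.1, 0.1]
finger_gap: 0.699
gripper_force: 0.0
```

```bash
python3 -c "
from h import *
st();s=snap('scene','s10.png');t=snap('top','t10.png')
f=lambda x:cv2.resize(x,(480,300),interpolation=cv2.INTER_CUBIC)
cv2.imwrite('pics/c10.png',np.vstack([f(s['pixels'][150:225,280:400]),f(t['pixels'][135:210,250:370])])[:,:,::-1])"
```

```text
t 34.08 p [0.5205 0.0226 0.3467] yaw 45.23 q6 0.610 F [-0.3 -0.1  0.1] M [-0.033 -0.01   0.041] gap 59.7 gf 0.0
```

View pics/c10.png

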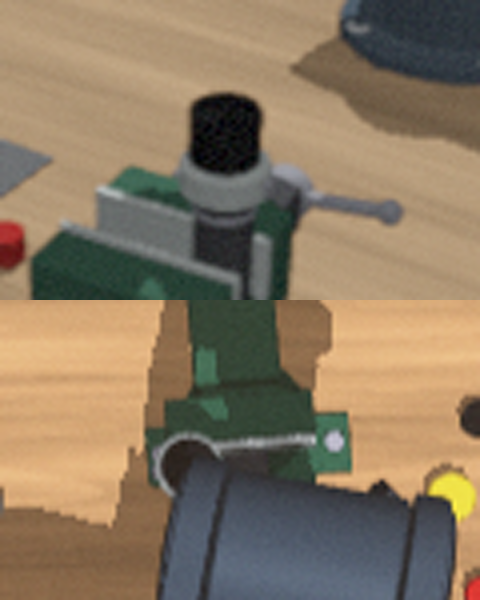

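The cap sits flat and roughly centred on the head (crop about (226,135)), and the gripper is clear. Handing in.

```bash
python3 -c "
from h import *
print(sign_off())"
```

```text
the job is handed in; nothing more can be done
None
```

I turned the adjuster in to its seat (about 0.38 N m at the stop), backed it out five clicks by measured angle, set the larger black cap flat on the head and handed the job in at about 34 s.

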